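# Offer a bread roll with the tongs over a take-home box

## Robot

A 7-joint arm with a two-finger parallel gripper is mounted at the origin on the work surface. World frame = base frame: x ahead of the robot, y to its left, z up, the work surface at z = 0. Lengths are in m, angles in rad, forces in N, time in s.
With the tool pointing down it reaches from about 0.4 to 0.85 m from the base axis. Payload 4.5 kg.
Tool frame: the origin (TCP) lies at the very end of the fingers, on their centre line; the grasp point (between the pads) lies 19 mm behind it; z points along the fingers, x is the direction in which the jaws open and shut, and the axes are right-handed (so a half turn about z gives the same grasp; the last joint's range is limited). The gripper opens to 88 mm and grips with 3 to 60 N. Pads are 18 mm wide; open, the fingers measure 123 mm over their backs; the gripper's body (75 mm by 187 mm) begins 45 mm behind the grasp point.
Start: joints at [-1.219, 0.689, -0.195, 1.565, 0.157, 0.902, -0.215], TCP at [0.195, 0.594, 0.218] pointing down, gripper open.
Joint ranges: [-3.01, 3.01], [-0.46, 2.08], [-1.47, 1.51], [0.13, 2.56], [-1, 4.14], [0.04, 2.09], [-2.66, 2.66]. Speed limits (rad/s): [2.57, 2.57, 3.14, 3.14, 3.14, 3.14, 3.14].

## Interface

Orientations are given as a unit quaternion [x, y, z, w].
In Python, from plant import * gives the robot as it stands.
- The arm moves only by the tool apply_moves, never from a script. Its argument "series" is a list of rows, each an object of numbers: "x", "y", "z": the shift along the tool's x, y, z in units of 80 cm (1.0 is 80 cm); "wx", "wy", "wz": the turn, a rotation vector about the tool's x, y, z in units of pi rad (1.0 is pi rad); "fingers": the opening, from -1 (shut) to 1 (fully open), so that 0 is half open. In form: [{"x": .., "y": .., "z": .., "wx": .., "wy": .., "wz": .., "fingers": ..}, ...]. A call has 1 to 8 rows; each row shifts and turns the pose as measured when the row begins, along the tool's axes as they then stand; what a row does not reach is not made up. A row lasts 1/8 s, in which the tool goes at most 62.5 mm and 10.7 degrees, less where a joint would pass 70% of its speed; a pose out of reach is approached as far as the arm can. A call with a number of a shift or a turn outside -1 to 1 is refused whole. A call with a gripper value outside its range is refused whole. The fingers move at their own pace and stop on an object; "force" is the grip in N (left out, the last holds). Time passes only in rows, so rows that do not move let the fingers close. It gives the time, the measured TCP pose, the force and the opening at its end, in the units of the state.
- get_state(): the state, without advancing time (a new reading comes with each control period).
- snapshot(name): name is "scene" or "top" or "wrist"; returns (picture, depth): 420x560x3 uint8, red, green, blue; 420x560 float32, m along the optical axis (not along the pixel's ray), 0 where there is no reading.
- camera_model(name): a dict with "camera_matrix" (3x3 intrinsics, pixels), "world_from_camera" (4x4, takes a point from camera to world coordinates). Camera axes: x right, y up, looking along -z (the intrinsics and any distortion apply to the point x, -y, -z); pixel columns grow to the right and rows downward; lengths in m; the calibration is good to about 2 mm. The wrist camera is an equidistant fisheye: a pixel r from the principal point sees the ray r / f radians off the axis. A picture is of the moment at which its call begins: read the wrist's pose just before it. camera_model takes no time and is no camera call; for the wrist camera it gives the pose at the moment of the call.
- finish_job(): hands the job in, once; it reports no verdict.
The state is a dict: "clock": time; "q": joint angles; "qd": joint speeds; "joint_torque": joint torques, N m; "tool_pos": TCP position; "eef_rot": TCP orientation; "contact_force": force on the tool from outside, world axes, zero at the start; "moment": the same for the moment, N m; "opening": opening from 0.0 (shut) to 1.0 (fully open).
Only numpy, scipy, OpenCV 4.12 (cv2) and the standard library are available. Lean on these libraries where they do the work, as an engineer would, in place of code of your own. Each camera call takes 0.05 s, during which the arm holds its last target. There are 200 camera calls.

## Task

Pick up the serving tongs, close them gently on the round bread roll with the cross cut and lift it off the board, touching no food with your gripper and without squashing the roll. Bring it over the middle of the open black take-home box and hold it still there in the tongs, about a hand's width above the box's rim, so that the visitor can say yes before it goes in: finish while still holding it, and leave the muffin, the donut, the jam jar and the can where they are.

Things in the scene. Friction and masses are not known exactly. Their poses are not given: they have to be found in the camera images.
- tongs: Kitchen tongs, 285 mm long with the tail ring, lying on their side: the arms open and close level with the table. Origin: underside, on the centre line midway between the red grip sleeves; x points to the jaws, y to the left arm, z up. The arms hinge 105 mm behind the origin, 12 mm either side of the centre line, and always move alike. About 140 g, centre of mass within 10 mm of the origin.
- tongs_left: Left (+y) arm with red sleeve and black jaw; origin on its hinge pin, underside. The sleeves reach from 60 mm behind the tongs' origin to 34 mm ahead, z 0 to 24 mm. Over their outer faces at the tongs' origin they are 58 mm apart when open (faces spreading to the jaws by 0.11 rad a side), about 43 mm and nearly parallel on the roll, about 22 mm shut.
- tongs_right: Right (-y) arm, the mirror image. Squeezing the sleeves closes the jaws against a spring (about 8 N a side when open, 10 N on the roll, 12 N shut); let go, they spring open. Per mm that a sleeve moves in at the tongs' origin its jaw moves 2.1 mm in and gets a bit under half of the force beyond the spring's (over 80 N on a sleeve is too much for the roll).
- jaw_left (a point): Middle of the left jaw's inner face; in the tongs' frame, when open, x 120, y 44, z 15 mm. The jaw is 30 mm high (z 0 to 30), 44 mm long (x 98 to 142), its ends curling 6 mm inwards. The jaws stand 88 mm apart at their middles when open, 76 mm at their ends, and are 3 mm thick.
- jaw_right (a point): Middle of the right jaw's inner face, the mirror image.
- roll: Round golden bread roll with a pale cross cut on top, 56 mm across, 42 mm high, widest from 14 to 24 mm above its underside, rigid, about 50 g. Origin: centre of its underside; z up. It stands on the board near the board's end that is closer to the robot.
- roll_middle (a point): Centre of the roll at its widest, 19 mm above its underside.
- board: Fixed wooden board, 240 mm along its x, 190 mm along its y, 18 mm thick. Origin: on its underside, 70 mm in from the middle of its end that is nearer to the robot; x points along the board away from the robot. The roll stands within 50 mm of the point above the origin; the muffin and the donut stand towards the far end, about 111 mm ahead of the origin.
- takebox: Fixed open take-home box: black base 160 x 160 mm and 45 mm high with 3 mm walls; its clear lid is folded right back and lies flat beyond it on the +x side (42 mm high). Origin: underside centre of the black base; x points to the lid.
- box_mouth (a point): Centre of the black base's open mouth, at rim height (45 mm above the table).
- muffin: Chocolate muffin in a white paper case, 72 mm across, 63 mm high, loose on the board. Origin: centre of its underside. Leave it alone.
- donut: Ring donut with pink icing, 78 mm across, 28 mm high, loose on the board. Origin: centre of its underside. Leave it alone.
- jam_jar: Amber jar with a red cap, 66 mm across, 100 mm high, loose on the table. Origin: centre of its underside. Leave it alone.
- food_can: Food can with a green label, 74 mm across, 110 mm high, loose on the table. Origin: centre of its underside. Leave it alone.
There are look-alikes about, which are no part of the job. Leave any green or red look-alike of the roll alone.

How it is judged:
By the outcome, as a careful person would: the job done as asked, in the order asked, and still so for the second after the job is handed in, while the arm keeps its last pose, push and grip.
It also fails if it takes over 38 s, if anything falls off the work surface, if the arm or the gripper's body presses on something with over 40 N, if the wrist force passes 120 N, or if a joint passes its speed limit or range.

## Working session

There is one attempt and no reset: what is moved stays moved. The work goes in short steps, Python scripts to look and compute and a tool call to move; the robot and the scene stay as the last step left them, time stands still between calls to the robot, and variables do not carry over. Pictures are saved under pics/ and viewed, about 8 in all and at most 12, crops included, and the job is handed in when it is done.

Besides the shell and the picture viewer there is one more tool, called after "Call:" as name([rows], argument=value, ...), one row to a line, values as JSON. apply_moves: Moves the arm, as the interface text tells. Its arguments: {"type":"object","properties":{"series":{"type":"array","items":{"type":"object","properties":{"x":{"type":"number"},"y":{"type":"number"},"z":{"type":"number"},"wx":{"type":"number"},"wy":{"type":"number"},"wz":{"type":"number"},"fingers":{"type":"number"}}}},"force":{"type":"number"}},"required":["series"]}

```bash
mkdir -p pics; ls
python3 - <<'E'
from plant import *
import cv2,numpy as np
s=get_state();print(s)
for n in("scene","top"):
    p,d=snapshot(n);cv2.imwrite(f"pics/{n}0.png",p[:,:,::-1]);np.savez(f"pics/{n}0.npz",p=p,d=d,**camera_model(n));m=camera_model(n);print(n,m)
E
```

```text
pics
{'clock': 0.0, 'q': array([-1.21921448,  0.68995897, -0.19450588,  1.56635966,  0.15730748,
        0.90246809, -0.21511712]), 'qd': array([-0.00023518,  0.00153697,  0.00117682,  0.00018942,  0.0004928 ,
       -0.00079685, -0.00112591]), 'joint_torque': array([ 1.28112475e-06, -5.27551889e+01, -1.26672529e+00, -1.53426075e+01,
       -5.26136812e-02,  6.44539236e-03,  1.65593460e-04]), 'tool_pos': array([0.19513395, 0.59305485, 0.21722129]), 'eef_rot': array([ 8.10060176e-01,  5.86346058e-01, -6.86472287e-04,  5.83860732e-04]), 'contact_force': array([ 0.3249963 , -0.78182256,  0.15612502]), 'moment': array([-0.0046256 ,  0.0171559 ,  0.02562282]), 'opening': 0.9964761615290706}
scene {'camera_matrix': array([[467.29356599,   0.        , 282.00955552],
       [  0.        , 467.29356599, 210.10189305],
       [  0.        ,   0.        ,   1.        ]]), 'world_from_camera': array([[ 0.87515519, -0.37205205,  0.30932292,  1.00631502],
       [ 0.48373725,  0.65948454, -0.57539413, -0.79762795],
       [ 0.01008289,  0.65319018,  0.75712676,  1.11520189],
       [ 0.        ,  0.        ,  0.        ,  1.        ]])}
top {'camera_matrix': array([[383.85010567,   0.        , 280.42480112],
       [  0.        , 383.85010567, 207.04506713],
       [  0.        ,   0.        ,   1.        ]]), 'world_from_camera': array([[-0.00178745,  0.98526655, -0.17101644,  0.40548335],
       [-0.9999964 , -0.00141924,  0.0022753 ,  0.00735093],
       [ 0.00199906,  0.17101989,  0.98526555,  1.10314085],
       [ 0.        ,  0.        ,  0.        ,  1.        ]])}
```

View pics/scene0.png

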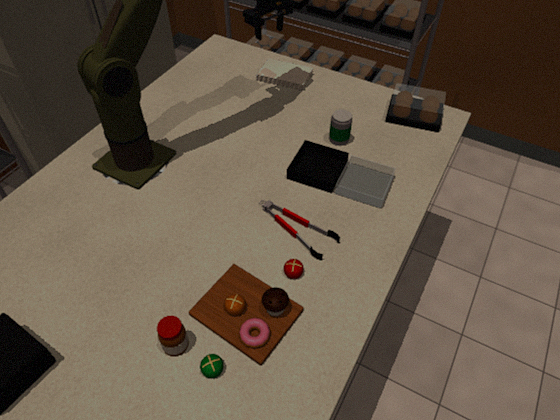

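View pics/top0.png

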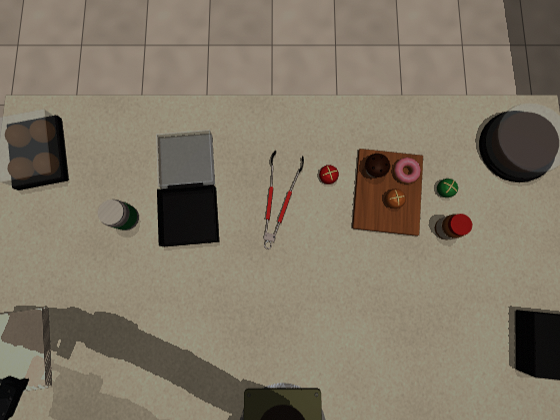

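The scene view shows the tongs at about (298,230), the board with the golden roll at (235,304), the muffin at (276,300), the donut at (254,332), the box at (318,166) and the can at (341,127). In the top view these are: tongs (282,200), roll (396,198), muffin (377,165), donut (407,170), box (188,215).

What could be taken for the roll, in the top view: the red look-alike (329,174), the green look-alike (447,188), and the golden one on the board (396,198). I choose the golden one and will check it in a close crop.

```bash
cat > h.py <<'E'
import numpy as np,cv2
def load(f):
    return dict(np.load(f))
def ray(c,u,v):
    K=c['camera_matrix'];T=c['world_from_camera']
    d=np.array([(u-K[0,2])/K[0,0],-(v-K[1,2])/K[1,1],-1.]);return T[:3,3],T[:3,:3]@d
def atz(c,u,v,z):
    o,d=ray(c,u,v);return o+d*(z-o[2])/d[2]
def dep(c,u,v):
    o,d=ray(c,u,v);return o+d*c['d'][int(round(v)),int(round(u))]
def crop(p,x,y,w,h,s,f):
    cv2.imwrite(f,cv2.resize(p[y:y+h,x:x+w,::-1],None,fx=s,fy=s,interpolation=cv2.INTER_CUBIC))
E
python3 - <<'E'
from h import *
c=load('pics/top0.npz')
crop(c['p'],255,140,180,110,4.4,'pics/crop1.png')
np.set_printoptions(precision=3,suppress=True)
for n,u,v in [('roll',396,198),('redtop',329,174),('muf',377,164),('donut',402,162),('boardmid',380,220),('table',340,260),('boxfloor',188,215),('can',113,212),('jar',460,225),('lid',185,155)]: print(n,dep(c,u,v))
E
```

```text
roll [ 0.611 -0.315  0.062]
redtop [ 0.685 -0.133  0.044]
muf [ 0.703 -0.261  0.082]
donut [ 0.719 -0.342  0.048]
boardmid [ 0.556 -0.28   0.015]
table [ 0.444 -0.165 -0.003]
boxfloor [0.574 0.273 0.001]
can [0.566 0.445 0.106]
jar [ 0.531 -0.469  0.097]
lid [0.755 0.289 0.001]
```

View pics/crop1.png

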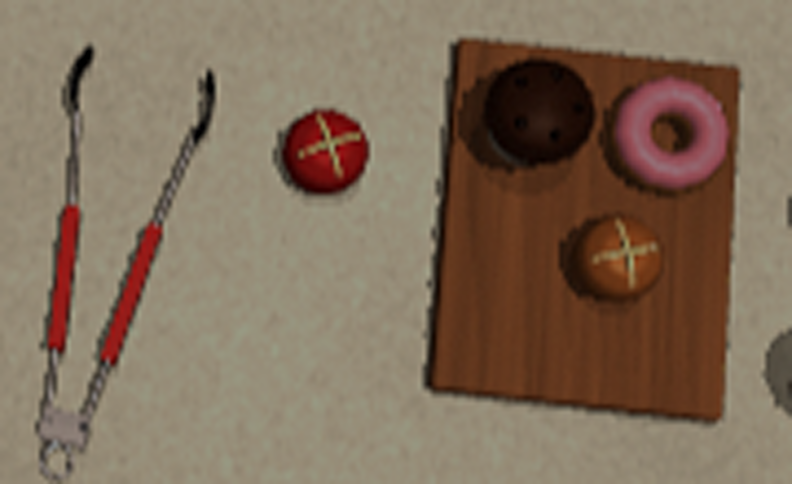

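The golden roll with the pale cross is at crop (622,257), i.e. top (396,198), and it stands on the board, so the choice holds. The sleeves run from crop (72,207) to (56,350) and from (152,227) to (108,362), with the jaws at (78,75) and (205,105) and the hinge at (66,428). Next I measure the tongs, roll and box.

```bash
cat > m.py <<'E'
from h import *
np.set_printoptions(precision=4,suppress=True)
c=load('pics/top0.npz');p=c['p'].astype(int)
def pts(mask,z):
    v,u=np.nonzero(mask);return np.array([atz(c,a,b,z)[:2] for a,b in zip(u,v)])
red=((p[...,0]>100)&(p[...,1]<70)&(p[...,2]<70)).astype(np.uint8)
red[:,:258]=0;red[:,300:]=0
n,l,st,ce=cv2.connectedComponentsWithStats(red)
S=[]
for i in range(1,n):
    if st[i,4]>20:
        q=pts(l==i,.020);m=q.mean(0);w,V=np.linalg.eigh(np.cov(q.T));d=V[:,1]*np.sign(V[0,1])
        t=(q-m)@d;print(st[i],m,'dir',d,np.degrees(np.arctan2(d[1],d[0])),'len',t.max()-t.min());S.append((m,d))
S.sort(key=lambda s:-s[0][1])
mid=(S[0][0]+S[1][0])/2;lat=S[0][0]-S[1][0];print('centre gap',np.linalg.norm(lat))
h1=np.array([lat[1],-lat[0]])/np.linalg.norm(lat);h2=S[0][1]+S[1][1];h2/=np.linalg.norm(h2)
for h in(h1,h2):print('heading deg',np.degrees(np.arctan2(h[1],h[0])),'origin',mid+.013*h)
for n,u,v,z in [('hinge',270,237.3,.02),('jawL',272.7,157,.03),('jawR',301.6,164,.03)]:print(n,atz(c,u,v,z))
# roll by colour, on board
hsv=cv2.cvtColor(c['p'],cv2.COLOR_RGB2HSV)
P=np.array([[*dep(c,u,v),u,v] for v in range(185,212) for u in range(382,412)])
R=P[P[:,2]>.027];print('roll from depth',len(R),R[:,:3].min(0),R[:,:3].max(0),'top pts',P[P[:,2]>.05][:,:2].mean(0))
for n,a in (('board',[359,149.5,422,155,419,235.5,353,229]),('box',[158,190,215.5,186,219,242,159,246])):
    z=.018 if n=='board' else .045
    print(n,[atz(c,a[i],a[i+1],z)[:2] for i in(0,2,4,6)],np.mean([atz(c,a[i],a[i+1],z)[:2] for i in(0,2,4,6)],0))
E
python3 m.py
python3 - <<'E'
from h import *
c=load('pics/top0.npz');crop(c['p'],145,120,90,140,4,'pics/box.png')
E
```

```text
[266 186   7  33 111] [0.607  0.0375] dir [ 0.9937 -0.1123] -6.448817490002953 len 0.09408578446591809
[278 190  14  32 109] [ 0.5966 -0.0065] dir [ 0.9408 -0.3391] -19.819053026290877 len 0.09564123776592795
centre gap 0.04519516776025737
heading deg -13.294377363738658 origin [0.6145 0.0125]
heading deg -13.133935258146915 origin [0.6145 0.0126]
hinge [0.5068 0.0345 0.02  ]
jawL [0.7392 0.027  0.03  ]
jawR [ 0.7181 -0.0566  0.03  ]
roll from depth 329 [ 0.4055 -0.3456  0.0295] [0.641  0.0074 1.1031] top pts [ 0.6061 -0.3073]
board [array([ 0.7656, -0.227 ]), array([ 0.7486, -0.4118]), array([ 0.5114, -0.3879]), array([ 0.5302, -0.2013])] [ 0.639 -0.307]
box [array([0.6384, 0.3498]), array([0.6497, 0.1881]), array([0.4917, 0.1742]), array([0.481 , 0.3387])] [0.5652 0.2627]
```

View pics/box.png

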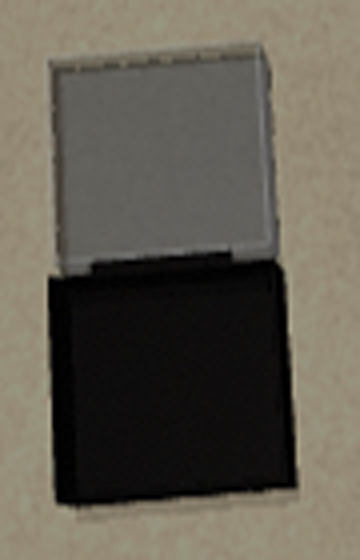

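The box centre is (0.565, 0.263), with sides of 162 and 158 mm. The tongs origin is (0.6145, 0.0125) with heading -13.2°, and jaws, hinge, sleeve length (94 mm) and spacing all agree with it. Now to above the tongs.

```bash
cat > go.py <<'E'
import sys,numpy as np
from scipy.spatial.transform import Rotation as R
from plant import *
np.set_printoptions(precision=4,suppress=True)
def go(x,y,z,hd):
    s=get_state();r=R.from_quat(s['eef_rot']);p=s['tool_pos']
    h=np.radians(hd);yt=np.array([np.cos(h),np.sin(h),0]);zt=np.array([0,0,-1.]);xt=np.cross(yt,zt)
    rt=R.from_matrix(np.c_[xt,yt,zt]);w=(r.inv()*rt).as_rotvec();d=r.inv().apply(np.array([x,y,z])-p)
    yy=r.apply([0,1,0])
    print('t',s['clock'],'pos',p,'hd',np.degrees(np.arctan2(yy[1],yy[0])),'open',s['opening'],'F',s['contact_force'],'q',s['q'])
    print('d units',d/.8,'w units',w/np.pi,'rows',np.linalg.norm(d)/.0625,np.degrees(np.linalg.norm(w))/10.7)
if __name__=='__main__':go(*map(float,sys.argv[1:]))
E
python3 go.py .6145 .0125 .13 -13.2
```

```text
t 0.1 pos [0.1951 0.5931 0.2173] hd -18.20739855708146 open 0.9958961251081108 F [-0.8848  0.7203  0.472 ] q [-1.2192  0.6899 -0.1945  1.5662  0.1573  0.9025 -0.2151]
d units [-0.5255  0.7247  0.1101] w units [ 0.      0.0005 -0.0278] rows 11.544560084550982 0.4680642579642683
```

Call:
apply_moves([
  {"x":-0.042,"y":0.058,"wz":-0.028,"fingers":1},
  {"x":-0.042,"y":0.058},
  {"x":-0.042,"y":0.058},
  {"x":-0.042,"y":0.058},
  {"x":-0.042,"y":0.058},
  {"x":-0.042,"y":0.058},
  {"x":-0.042,"y":0.058},
  {"x":-0.042,"y":0.058},
], force=20)

```text
schema error: expected keys x, y, z, wx, wy, wz, fingers
```

```bash
python3 go.py .6145 .0125 .12 -13.2
```

```text
t 0.1 pos [0.1951 0.5931 0.2173] hd -18.20739855708146 open 0.9958961251081108 F [-0.8848  0.7203  0.472 ] q [-1.2192  0.6899 -0.1945  1.5662  0.1573  0.9025 -0.2151]
d units [-0.5255  0.7247  0.1226] w units [ 0.      0.0005 -0.0278] rows 11.565009679363119 0.4680642579642683
```

Call:
apply_moves([
  {"x":-0.042,"y":0.058,"z":0,"wx":0,"wy":0,"wz":-0.028,"fingers":1},
  {"x":-0.042,"y":0.058,"z":0,"wx":0,"wy":0,"wz":0,"fingers":1},
  {"x":-0.042,"y":0.058,"z":0,"wx":0,"wy":0,"wz":0,"fingers":1},
  {"x":-0.042,"y":0.058,"z":0,"wx":0,"wy":0,"wz":0,"fingers":1},
  {"x":-0.042,"y":0.058,"z":0,"wx":0,"wy":0,"wz":0,"fingers":1},
  {"x":-0.042,"y":0.058,"z":0,"wx":0,"wy":0,"wz":0,"fingers":1},
  {"x":-0.042,"y":0.058,"z":0,"wx":0,"wy":0,"wz":0,"fingers":1},
  {"x":-0.042,"y":0.058,"z":0,"wx":0,"wy":0,"wz":0,"fingers":1},
], force=20)

```text
clock: 1.1
tool_pos: [0.497, 0.2394, 0.2137]
eef_rot: [0.779, 0.627, -0.002, -0.001]
contact_force: [0.1, 0.2, 0.0]
opening: 1.001
```

```bash
python3 go.py .6145 .0125 .12 -13.2
```

```text
t 1.1 pos [0.497  0.2394 0.2137] hd -12.303148842691087 open 1.0006974730672415 F [0.1422 0.245  0.0057] q [-0.36    0.6068 -0.2815  1.786   0.223   0.7851  0.6029]
d units [-0.2455  0.2045  0.1166] w units [-0.0016  0.0007  0.005 ] rows 4.353778117159266 0.08877668867375198
```

Call:
apply_moves([
  {"x":-0.05,"y":0.042,"z":0.024,"wx":0,"wy":0,"wz":0.005,"fingers":1},
  {"x":-0.05,"y":0.042,"z":0.024,"wx":0,"wy":0,"wz":0,"fingers":1},
  {"x":-0.05,"y":0.042,"z":0.024,"wx":0,"wy":0,"wz":0,"fingers":1},
  {"x":-0.05,"y":0.042,"z":0.024,"wx":0,"wy":0,"wz":0,"fingers":1},
  {"x":-0.04,"y":0.034,"z":0.02,"wx":0,"wy":0,"wz":0,"fingers":1},
])

```text
clock: 1.72
tool_pos: [0.6158, 0.007, 0.1175]
eef_rot: [0.785, 0.62, -0.001, -0.001]
contact_force: [0.1, 0.2, 0.8]
opening: 0.999
```

Run:
```python
from go import *
from h import *
go(.6145,.0125,.12,-13.2)
m=camera_model("wrist");p,d=snapshot("wrist");np.savez('pics/w1.npz',p=p,d=d,**m);cv2.imwrite('pics/w1.png',p[:,:,::-1]);print(m)
```

```text
t 1.725 pos [0.6158 0.007  0.1175] hd -13.379583378412265 open 0.999105541555164 F [0.1112 0.24   0.7981] q [ 0.0649  0.8126 -0.2716  1.676   0.3071  0.698   0.9741]
d units [ 0.0063 -0.0031 -0.0031] w units [-0.0009  0.0002 -0.001 ] rows 0.09839203654024088 0.022963517579395794
{'camera_matrix': array([[325.1923,   0.    , 271.14  ],
       [  0.    , 325.1923, 207.2592],
       [  0.    ,   0.    ,   1.    ]]), 'world_from_camera': array([[ 0.2308, -0.9334, -0.2747,  0.5433],
       [ 0.973 ,  0.221 ,  0.0668,  0.0241],
       [-0.0017, -0.2827,  0.9592,  0.2839],
       [ 0.    ,  0.    ,  0.    ,  1.    ]])}
```

View pics/w1.png

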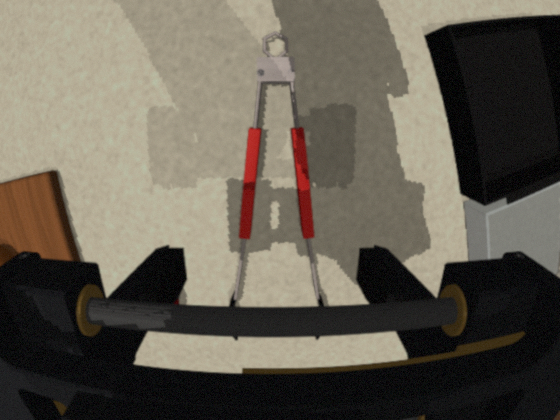

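The wrist view shows the tongs between the fingers: sleeves from (254,130) to (245,237) and from (297,130) to (308,237), hinge at (276,68). I refine with the sleeves in this view.

```bash
cat >> h.py <<'E'
def wray(c,u,v):
    K=c['camera_matrix'];T=c['world_from_camera']
    a=np.array([u-K[0,2],v-K[1,2]]);r=np.hypot(*a)+1e-9;t=r/K[0,0];a=a/r*np.sin(t)
    return T[:3,3],T[:3,:3]@np.array([a[0],-a[1],-np.cos(t)])
def watz(c,u,v,z):
    o,d=wray(c,u,v);return o+d*(z-o[2])/d[2]
def tongs(c,z=.024):
    p=c['p'].astype(int);red=((p[...,0]>90)&(p[...,1]<60)&(p[...,2]<60)).astype(np.uint8)
    n,l,st,ce=cv2.connectedComponentsWithStats(red);S=[]
    for i in sorted(range(1,n),key=lambda i:-st[i,4])[:2]:
        v,u=np.nonzero(l==i);q=np.array([watz(c,a,b,z)[:2] for a,b in zip(u,v)])
        m=q.mean(0);w,V=np.linalg.eigh(np.cov(q.T));d=V[:,1]*np.sign(V[0,1]);t=(q-m)@d
        m=m+d*(t.max()+t.min())/2;print(st[i],m,d,t.max()-t.min());S.append((m,d))
    mid=(S[0][0]+S[1][0])/2;h=S[0][1]+S[1][1];h/=np.linalg.norm(h);lat=S[0][0]-S[1][0]
    print('gap',np.linalg.norm(lat),'lat perp',np.degrees(np.arctan2(lat[1],lat[0])),'heading',np.degrees(np.arctan2(h[1],h[0])),'origin',mid+.013*h)
    return mid+.013*h,h
E
python3 -c "
from h import *
tongs(load('pics/w1.npz'))"
```

```text
[ 291  128   23  111 1299] [0.6050991  0.03595533] [ 0.99451373 -0.1046061 ] 0.09437397562269997
[ 239  128   23  111 1288] [ 0.59514072 -0.00717765] [ 0.93936413 -0.34292133] 0.09439931572080468
gap 0.04426764061240907 lat perp 76.9995597110441 heading -13.029715244823652 origin [0.6127852  0.01145791]
```

Call:
apply_moves([
  {"x":0.005,"y":-0.005,"z":0.03,"wx":0,"wy":0,"wz":0,"fingers":1},
  {"x":0,"y":0,"z":0.045,"wx":0,"wy":0,"wz":0,"fingers":1},
  {"x":0,"y":0,"z":0.035,"wx":0,"wy":0,"wz":0,"fingers":1},
  {"x":0,"y":0,"z":0.02,"wx":0,"wy":0,"wz":0,"fingers":1},
  {"x":0,"y":0,"z":0,"wx":0,"wy":0,"wz":0,"fingers":1},
])

```text
clock: 2.4
tool_pos: [0.6134, -0.0001, 0.0067]
eef_rot: [0.789, 0.615, -0.004, 0.001]
contact_force: [-0.2, 0.6, 0.3]
opening: 0.999
```

```bash
python3 go.py .613 .012 .004 -13.1
```

```text
t 2.4 pos [ 0.6134 -0.0001  0.0067] hd -14.143745907465629 open 0.9994553040471214 F [-0.2028  0.5947  0.2641] q [ 0.0312  0.9749 -0.1979  1.719   0.3671  0.491   0.9152]
d units [ 0.0145 -0.0042  0.0032] w units [-0.0011  0.0026 -0.0058] rows 0.19760871501728747 0.10839660433366606
```

Call:
apply_moves([
  {"x":0.0145,"y":-0.004,"z":0.002,"wx":-0.001,"wy":0.0025,"wz":-0.006,"fingers":1},
  {"x":0,"y":0,"z":0,"wx":0,"wy":0,"wz":0,"fingers":1},
])

```text
clock: 2.65
tool_pos: [0.6144, 0.0138, 0.0066]
eef_rot: [0.782, 0.623, 0.002, 0.0]
contact_force: [0.5, 0.5, -1.1]
opening: 1.0
```

```bash
python3 go.py .613 .012 .004 -13.1
```

```text
t 2.65 pos [0.6144 0.0138 0.0066] hd -12.958624642702553 open 1.0001056572563354 F [ 0.5205  0.5274 -1.1315] q [ 0.017   0.9741 -0.2043  1.7242  0.3705  0.4784  0.9141]
d units [-0.0026 -0.0013  0.0033] w units [ 0.0007 -0.0006  0.0008] rows 0.05568013524980966 0.021154388903601457
```

Call:
apply_moves([
  {"x":-0.002,"y":-0.001,"z":0.003,"wx":0,"wy":0,"wz":0,"fingers":0.2},
  {"x":0,"y":0,"z":0,"wx":0,"wy":0,"wz":0,"fingers":0.2},
  {"x":0,"y":0,"z":0,"wx":0,"wy":0,"wz":0,"fingers":0.2},
  {"x":0,"y":0,"z":0,"wx":0,"wy":0,"wz":0,"fingers":0.2},
], force=20)

```text
clock: 3.15
tool_pos: [0.6144, 0.0119, 0.0058]
eef_rot: [0.783, 0.623, 0.002, 0.001]
contact_force: [-0.0, 0.3, 0.2]
opening: 0.603
```

Run:
```python
from go import *
from h import *
go(.613,.012,.1,-13.1)
m=camera_model("wrist");p,d=snapshot("wrist");np.savez('pics/w2.npz',p=p,d=d,**m);cv2.imwrite('pics/w2.png',p[:,:,::-1])
tongs(load('pics/w2.npz'))
```

```text
t 3.15 pos [0.6144 0.0119 0.0058] hd -12.983604777917895 open 0.6027932509013905 F [-0.05    0.2732  0.1876] q [ 0.0183  0.9744 -0.2018  1.7277  0.3725  0.4714  0.9141]
d units [-0.     -0.0011 -0.1178] w units [ 0.0016 -0.0007  0.0006] rows 1.5076818554019122 0.03206801309653653
[ 295  140   34  166 3200] [0.6008 0.0362] [ 0.9936 -0.1128] 0.0886962815527175
[ 213  141   34  165 3006] [ 0.5912 -0.0052] [ 0.944  -0.3299] 0.0888597505274616
gap 0.04256544925800598 lat perp 76.92758491169677 heading -12.86825611203866 origin [0.6087 0.0126]
```

Call:
apply_moves([
  {"x":0,"y":0,"z":-0.02,"wx":0,"wy":0,"wz":0,"fingers":0.2},
  {"x":0,"y":0,"z":-0.04,"wx":0,"wy":0,"wz":0,"fingers":0.2},
  {"x":0,"y":0,"z":-0.05,"wx":0,"wy":0,"wz":0,"fingers":0.2},
  {"x":0,"y":0,"z":-0.05,"wx":0,"wy":0,"wz":0,"fingers":0.2},
  {"x":0,"y":0,"z":0,"wx":0,"wy":0,"wz":0,"fingers":0.2},
])

```text
clock: 3.82
tool_pos: [0.6144, 0.0118, 0.1416]
eef_rot: [0.783, 0.623, 0.004, 0.002]
contact_force: [0.5, 0.2, -0.5]
opening: 0.598
```

Run:
```python
from go import *
from h import *
go(.498,-.262,.14,-27)
m=camera_model("wrist");p,d=snapshot("wrist");np.savez('pics/w3.npz',p=p,d=d,**m)
q,e=snapshot("scene");np.savez('pics/s3.npz',p=q,d=e,**camera_model("scene"))
crop(q,220,130,180,170,2.4,'pics/s3.png')
a=cv2.imread('pics/s3.png');b=cv2.resize(p[:,:,::-1],(360,270));o=np.zeros((max(a.shape[0],270),a.shape[1]+360,3),np.uint8);o[:a.shape[0],:a.shape[1]]=a;o[:270,a.shape[1]:]=b;cv2.imwrite('pics/c3.png',o)
# roll: silhouette in top picture, ellipse of golden pixels
c=load('pics/top0.npz');h=cv2.cvtColor(c['p'],cv2.COLOR_RGB2HSV)[180:215,380:414]
print(o.shape,h[18,[2,10,14,20,24,30]],h[30,16])
```

```text
t 3.825 pos [0.6144 0.0118 0.1416] hd -12.98383028722013 open 0.5984504837563895 F [ 0.5354  0.2045 -0.4939] q [ 0.0665  0.7747 -0.2866  1.6758  0.3022  0.7266  0.9758]
d units [-0.3662 -0.0648  0.0004] w units [ 0.0023 -0.0012  0.0779] rows 4.759894067829465 1.310705988898511
(408, 792, 3) [[ 11 184  47]
 [ 17 139 130]
 [ 20 111 152]
 [ 11 203 132]
 [ 11 204 111]
 [ 11 178  96]] [ 11 178  76]
```

View pics/c3.png

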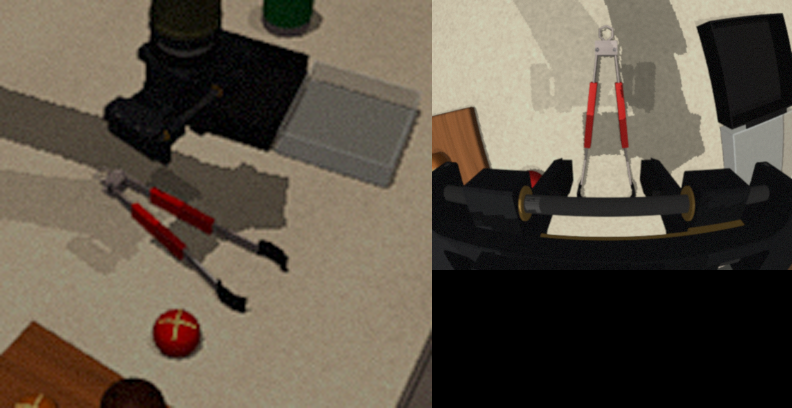

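The scene crop shows the tongs still on the table at crop (200,235) with the empty gripper above at (140,130): the lift failed. I check how the fingers sat in the picture taken just before it, and where the tongs lie now.

Run:
```python
from h import *
tongs(load('pics/w3.npz'))
```

```text
[ 285  127   20  104 1098] [0.60493469 0.03590913] [ 0.99302493 -0.11790458] 0.0950051501104959
[ 237  128   20  102 1069] [ 0.59487701 -0.0069429 ] [ 0.93934867 -0.34296368] 0.09434397112697396
gap 0.044016512813407606 lat perp 76.79134280882707 heading -13.4143629850962 origin [0.61255118 0.01146722]
```

View pics/w2.png

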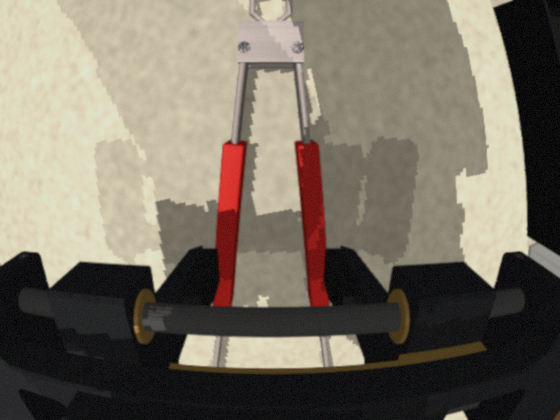

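Before the lift the fingers only brushed the top of the sleeves (TCP 6 mm above the table), and the measured squeeze was about 1 mm. The tongs still lie at (0.6126, 0.0115), heading -13.2°. I retry lower and a bit tighter.

Call:
apply_moves([
  {"x":0,"y":-0.001,"z":0.05,"wx":0.001,"wy":0,"wz":0,"fingers":1},
  {"x":0,"y":0,"z":0.06,"wx":0.001,"wy":0,"wz":0,"fingers":1},
  {"x":0,"y":0,"z":0.04,"wx":0,"wy":0,"wz":0,"fingers":1},
  {"x":0,"y":0,"z":0.018,"wx":0,"wy":0,"wz":0,"fingers":1},
  {"x":0,"y":0,"z":0,"wx":0,"wy":0,"wz":0,"fingers":1},
])

```text
clock: 4.55
tool_pos: [0.6077, 0.0111, -0.0033]
eef_rot: [0.782, 0.623, -0.004, -0.004]
contact_force: [0.4, -0.0, 0.4]
opening: 1.004
```

```bash
python3 go.py .613 .0118 .001 -13.2
```

```text
t 4.55 pos [ 0.6077  0.0111 -0.0033] hd -12.94802710004337 open 1.004246418517935 F [ 0.3502 -0.0229  0.3679] q [ 0.0205  0.9888 -0.2038  1.7306  0.3771  0.472   0.9112]
d units [ 0.0023  0.0062 -0.0055] w units [-0.0035  0.0006  0.0014] rows 0.11043435711362579 0.06474552587216219
```

Call:
apply_moves([
  {"x":0.002,"y":0.006,"z":0,"wx":-0.003,"wy":0,"wz":0,"fingers":1},
  {"x":0,"y":0,"z":0,"wx":0,"wy":0,"wz":0,"fingers":1},
])

```text
clock: 4.8
tool_pos: [0.6144, 0.0119, -0.0016]
eef_rot: [0.782, 0.623, 0.0, 0.001]
contact_force: [0.0, -0.3, -0.7]
opening: 1.001
```

Run:
```python
from go import *
from h import *
go(.613,.0118,.001,-13.2)
m=camera_model("wrist");print(m['world_from_camera'])
p,d=snapshot("wrist")
np.savez('pics/w4.npz',p=p,d=d,**m);s=get_state();print(s['tool_pos'],s['contact_force'])
# finger-tip depth: points around fingertips, and table depth check
c=load('pics/w4.npz')
for u,v in((200,100),(420,200),(270,200)):
    o,r=wray(c,u,v);f=-(m['world_from_camera'][:3,:3].T@r)[2];print('table',o+r*d[v,u]/f)
tongs(c)
```

```text
t 4.8 pos [ 0.6144  0.0119 -0.0016] hd -12.955056868674598 open 1.0007418328248225 F [ 0.0321 -0.3304 -0.665 ] q [ 0.0162  0.9874 -0.1998  1.7232  0.3792  0.4678  0.9082]
d units [-0.0005 -0.0017 -0.0032] w units [0.0006 0.0002 0.0014] rows 0.04707287904065014 0.025111168503979316
[[ 0.2236 -0.9337 -0.2795  0.5411]
 [ 0.9747  0.2136  0.066   0.0286]
 [-0.0019 -0.2872  0.9579  0.1645]
 [ 0.      0.      0.      1.    ]]
[ 0.6144  0.0117 -0.0015] [ 0.223  -0.2021 -0.3774]
table [ 0.526  -0.0051 -0.0003]
table [ 0.6037  0.1001 -0.0001]
table [ 0.5854  0.0175 -0.001 ]
[ 297  142   34  164 3399] [0.5984 0.0368] [ 0.9949 -0.1005] 0.08399727926709659
[ 211  142   32  164 3275] [ 0.5891 -0.0051] [ 0.9404 -0.34  ] 0.0834531153598218
gap 0.04290520037490763 lat perp 77.5664921479218 heading -12.824147484774674 origin [0.6064 0.013 ]
```

Call:
apply_moves([
  {"x":0,"y":-0.001,"z":0,"wx":0,"wy":0,"wz":0,"fingers":0.12},
  {"x":0,"y":0,"z":0,"wx":0,"wy":0,"wz":0,"fingers":0.12},
  {"x":0,"y":0,"z":0,"wx":0,"wy":0,"wz":0,"fingers":0.12},
  {"x":0,"y":0,"z":0,"wx":0,"wy":0,"wz":0,"fingers":0.12},
], force=25)

```text
clock: 5.35
tool_pos: [0.6146, 0.0119, 0.0002]
eef_rot: [0.782, 0.623, 0.001, 0.002]
contact_force: [1.0, -0.0, -1.8]
opening: 0.579
```

Run:
```python
from go import *
from h import *
go(.613,.0118,.001,-13.2)
m=camera_model("wrist");p,d=snapshot("wrist")
np.savez('pics/w5.npz',p=p,d=d,**m)
tongs(load('pics/w5.npz'))
```

```text
t 5.35 pos [0.6146 0.0119 0.0002] hd -12.978557671771224 open 0.5789258015831644 F [ 0.963  -0.0302 -1.8091] q [ 0.0159  0.984  -0.1994  1.7257  0.3793  0.466   0.9074]
d units [-0.0005 -0.0019 -0.0011] w units [0.0014 0.     0.0012] rows 0.028375312275107124 0.030939378230439192
[ 294  140   29  167 3530] [0.5981 0.034 ] [ 0.9899 -0.1416] 0.08484195207315917
[ 220  140   30  167 3357] [ 0.5899 -0.0015] [ 0.9511 -0.309 ] 0.08536675647634709
gap 0.03645178305771033 lat perp 76.94643955244817 heading -13.06927289602078 origin [0.6067 0.0133]
```

Call:
apply_moves([
  {"x":0,"y":0,"z":-0.02,"wx":0,"wy":0,"wz":0,"fingers":0.12},
  {"x":0,"y":0,"z":-0.04,"wx":0,"wy":0,"wz":0,"fingers":0.12},
  {"x":0,"y":0,"z":-0.05,"wx":0,"wy":0,"wz":0,"fingers":0.12},
  {"x":0,"y":0,"z":-0.05,"wx":0,"wy":0,"wz":0,"fingers":0.12},
  {"x":0,"y":0,"z":-0.01,"wx":0,"wy":0,"wz":0,"fingers":0.12},
])

```text
clock: 6.02
tool_pos: [0.6129, 0.0118, 0.142]
eef_rot: [0.782, 0.623, 0.0, 0.001]
contact_force: [0.3, -0.6, -1.9]
opening: 0.559
```

```bash
cat > look.py <<'E'
import sys
from go import *
from h import *
k,x,y,w,h,s=sys.argv[1],*map(int,sys.argv[2:7])
m=camera_model("wrist");p,d=snapshot("wrist");np.savez(f'pics/w{k}.npz',p=p,d=d,**m)
q,e=snapshot("scene");np.savez(f'pics/s{k}.npz',p=q,d=e,**camera_model("scene"))
t,e=snapshot("top");np.savez(f'pics/t{k}.npz',p=t,d=e,**camera_model("top"))
a=cv2.resize(q[y:y+h,x:x+w,::-1],(400,int(400*h/w)),interpolation=cv2.INTER_CUBIC);b=cv2.resize(p[:,:,::-1],(400,300))
o=np.zeros((max(a.shape[0],300),800,3),np.uint8);o[:a.shape[0],:400]=a;o[:300,400:]=b;cv2.imwrite(f'pics/c{k}.png',o)
E
python3 go.py .498 -.262 .14 -27; python3 look.py 6 220 130 180 170 1;python3 -c "
from h import *
tongs(load('pics/w6.npz'),.15)"
```

```text
t 6.025 pos [0.6129 0.0118 0.142 ] hd -12.954193897792727 open 0.5587733549619547 F [ 0.3436 -0.6327 -1.9279] q [ 0.0662  0.7751 -0.289   1.6733  0.3045  0.7361  0.9731]
d units [-0.3657 -0.0632  0.0028] w units [0.0007 0.0003 0.078 ] rows 4.750717146031906 1.31275203284462
[ 294  143   28  164 3201] [0.60320593 0.0340022 ] [ 0.98951556 -0.14442627] 0.09291190444871172
[ 221  143   30  164 2726] [ 0.59461585 -0.0040711 ] [ 0.94426045 -0.32919932] 0.09312968923832615
gap 0.03903031792125306 lat perp 77.28584456510099 heading -13.762121033890105 origin [0.61153768 0.01187296]
```

View pics/c6.png

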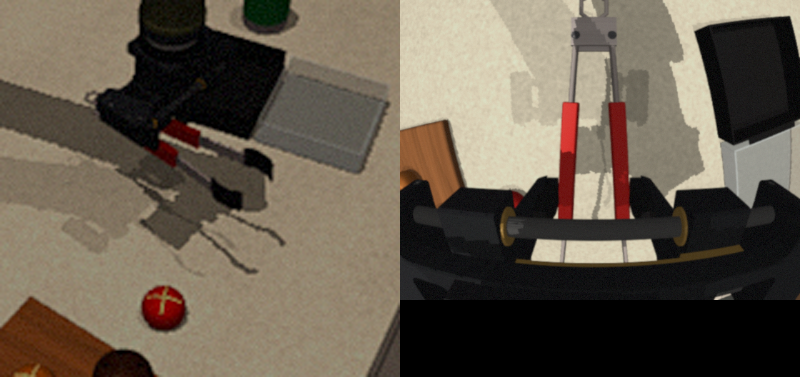

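The tongs are off the table: the scene crop shows the jaws at (258,165) and (228,193) with their shadow well below, and the wrist view shows the sleeves between the fingers. Now I get the jaw heights and positions, and the roll centre.

Run:
```python
from h import *
np.set_printoptions(precision=4,suppress=True)
def cloud(c,u0,u1,v0,v1):
    return np.array([[*dep(c,u,v),*c['p'][v,u],u,v] for v in range(v0,v1) for u in range(u0,u1) if c['d'][v,u]>.1])
# jaws: dark & high
for f,box in(('pics/s6.npz',(300,360,190,230)),):
    P=cloud(load(f),*box);J=P[(P[:,3:6].max(1)<60)&(P[:,2]>.08)&(P[:,2]<.2)&(P[:,0]>.66)]
    k=J[:,1]>J[:,1].mean()
    for n,q in(('L',J[k]),('R',J[~k])):print(n,len(q),'mean',q[:,:3].mean(0),'min',np.percentile(q[:,:3],5,axis=0),'max',np.percentile(q[:,:3],95,axis=0))
for f,b in(('pics/top0.npz',(380,414,182,214)),('pics/s6.npz',(218,252,288,320))):
    P=cloud(load(f),*b);R=P[(P[:,2]>.03)&(P[:,2]<.075)&(P[:,3]>60)]
    # keep near
    R=R[np.linalg.norm(R[:,:2]-[.606,-.31],axis=1)<.04]
    T=R[R[:,2]>.052]
    print(f,len(R),'x',np.percentile(R[:,0],[1,99]),'y',np.percentile(R[:,1],[1,99]),'z',R[:,2].max(),'top mean',T[:,:2].mean(0))
    # fit upper ellipsoid: centre z .037.., a=.028, upper half height .023 above z=.037(18+19)
    from scipy.optimize import least_squares
    g=least_squares(lambda q:np.sqrt(((R[:,0]-q[0])/.028)**2+((R[:,1]-q[1])/.028)**2+((R[:,2]-.037-q[2])/.023)**2)-1,[.606,-.31,0],loss='soft_l1',f_scale=.05);print(g.x,g.cost)
c=load('pics/top0.npz');print('cross',atz(c,396.9,198.2,.06))
```

```text
L 167 mean [0.7169 0.0185 0.165 ] min [0.6693 0.012  0.1524] max [0.7514 0.0226 0.1812]
R 146 mean [ 0.7135 -0.0475  0.1665] min [ 0.6674 -0.0552  0.153 ] max [ 0.741  -0.0302  0.1817]
pics/top0.npz 262 x [0.5878 0.6398] y [-0.3439 -0.296 ] z 0.06478644844376968 top mean [ 0.6128 -0.3174]
[ 0.6137 -0.3191  0.0012] 0.3638168291850248
pics/s6.npz 290 x [0.593  0.6404] y [-0.3475 -0.2988] z 0.0630860724263198 top mean [ 0.6174 -0.3234]
[ 0.6152 -0.3206  0.0002] 0.4147851076219717
cross [ 0.611  -0.3179  0.06  ]
```

```bash
cat > tz.py <<'E'
import sys
from h import *
np.set_printoptions(precision=4,suppress=True)
k=sys.argv[1];c=load(f'pics/w{k}.npz');T=c['world_from_camera']
p=c['p'].astype(int);red=(p[...,0]>90)&(p[...,1]<60)&(p[...,2]<60)
def wp(u,v):
    o,r=wray(c,u,v);f=-(T[:3,:3].T@r)[2];return o+r*c['d'][v,u]/f
v,u=np.nonzero(red);Q=np.array([wp(a,b) for a,b in zip(u,v)]);
for lo in range(140,320,30):
    s=(v>=lo)&(v<lo+30)
    if s.sum()>20:print('row',lo,'n',s.sum(),np.median(Q[s],0),'topz',np.percentile(Q[s][:,2],90))
for a,b in[(263,40),(272,48),(280,40),(258,55)]:print('hinge',wp(a,b))
E
python3 tz.py 6
```

```text
row 140 n 805 [0.5604 0.0369 0.1598] topz 0.16076122507891494
row 170 n 1089 [0.5723 0.0334 0.1611] topz 0.16206520196473384
row 200 n 1195 [0.5855 0.0294 0.1624] topz 0.16330358119997548
row 230 n 1230 [0.5999 0.0013 0.1637] topz 0.16464653716924954
row 260 n 1236 [ 0.6159 -0.004   0.1651] topz 0.16616645398759505
row 290 n 622 [0.6279 0.0088 0.1664] topz 0.16730244638009417
hinge [0.5043 0.0325 0.1531]
hinge [0.509  0.0357 0.1523]
hinge [0.5056 0.0404 0.1509]
hinge [0.5108 0.0285 0.152 ]
```

The tongs sit nose-up by about 5.5° (sleeve tops rise 6.6 mm over 67 mm), so I will pitch the tool to level them. I will also open slightly for more room round the roll. The roll centre is (0.614, -0.3195), and both cameras agree within 2 mm.

```bash
sed -i 's/def go(x,y,z,hd):/def go(x,y,z,hd,pitch=5):/; s/rt=R.from_matrix(np.c_\[xt,yt,zt\])/rt=R.from_matrix(np.c_[xt,yt,zt])*R.from_euler("x",pitch,degrees=True)/' go.py; python3 go.py .507 -.265 .14 -27 5
```

```text
t 6.175 pos [0.6107 0.0114 0.1384] hd -12.944156011744196 open 0.559110048923206 F [-0.1874  0.0742 -1.827 ] q [ 0.0656  0.7798 -0.2875  1.6763  0.305   0.7345  0.9727]
d units [-0.3657 -0.0489 -0.0006] w units [0.0267 0.0046 0.078 ] rows 4.722944843681764 1.3885957454777575
```

Call:
apply_moves([
  {"x":0,"y":0,"z":-0.01,"wx":0.027,"wy":0.004,"wz":0,"fingers":0.18},
  {"x":0,"y":0,"z":0,"wx":0,"wy":0,"wz":0.04,"fingers":0.18},
  {"x":-0.03,"y":0,"z":0,"wx":0,"wy":0,"wz":0.038,"fingers":0.18},
  {"x":-0.06,"y":0.008,"z":0,"wx":0,"wy":0,"wz":0,"fingers":0.18},
  {"x":-0.06,"y":0.008,"z":0,"wx":0,"wy":0,"wz":0,"fingers":0.18},
  {"x":-0.06,"y":0.008,"z":0,"wx":0,"wy":0,"wz":0,"fingers":0.18},
  {"x":-0.06,"y":0.008,"z":0,"wx":0,"wy":0,"wz":0,"fingers":0.18},
  {"x":-0.05,"y":0.008,"z":0,"wx":0,"wy":0,"wz":0,"fingers":0.18},
])

```text
clock: 7.18
tool_pos: [0.5137, -0.2329, 0.1317]
eef_rot: [0.85, 0.523, -0.039, -0.045]
contact_force: [1.4, 0.5, -1.2]
opening: 0.592
```

```bash
python3 go.py .507 -.265 .12 -27 5
```

```text
t 7.175 pos [ 0.5137 -0.2329  0.1317] hd -26.903359166813214 open 0.5918445203868199 F [ 1.3564  0.4831 -1.1951] q [ 0.4935  0.783  -0.271   1.7063  0.2627  0.8097  1.1952]
d units [-0.0393  0.0123  0.014 ] w units [-0.0096  0.0066  0.0006] rows 0.5573665039789304 0.1963144977328347
```

Call:
apply_moves([
  {"x":-0.039,"y":0.012,"z":0.01,"wx":-0.009,"wy":0.006,"wz":0,"fingers":0.18},
  {"x":0,"y":0,"z":0,"wx":0,"wy":0,"wz":0,"fingers":0.18},
])

```text
clock: 7.42
tool_pos: [0.502, -0.27, 0.119]
eef_rot: [0.853, 0.52, -0.027, -0.039]
contact_force: [-0.2, -0.1, -1.8]
opening: 0.597
```

```bash
python3 go.py .507 -.265 .12 -27 5; python3 look.py 7 150 200 180 170 1; python3 tz.py 7
```

```text
t 7.425 pos [ 0.502 -0.27   0.119] hd -27.311508789089377 open 0.5970714413500651 F [-0.1972 -0.1271 -1.8061] q [ 0.5666  0.798  -0.2722  1.7196  0.276   0.7593  1.2474]
d units [ 0.0083  0.0025 -0.0015] w units [-0.0026  0.0016 -0.0017] rows 0.11329529901679877 0.059728358006370115
row 140 n 984 [ 0.4571 -0.2383  0.1319] topz 0.1330450475388161
row 170 n 1265 [ 0.4687 -0.2428  0.134 ] topz 0.13538605228088146
row 200 n 1370 [ 0.4839 -0.2466  0.1363] topz 0.13767045901089214
row 230 n 1694 [ 0.5018 -0.2522  0.1383] topz 0.13998261865948305
row 260 n 1322 [ 0.5111 -0.2857  0.1412] topz 0.14262002189276038
row 290 n 676 [ 0.5233 -0.2939  0.1433] topz 0.14428374758240958
hinge [ 0.3967 -0.2214  0.1188]
hinge [ 0.4037 -0.2196  0.121 ]
hinge [ 0.401  -0.2134  0.1193]
hinge [ 0.4039 -0.2279  0.1212]
```

View pics/c7.png

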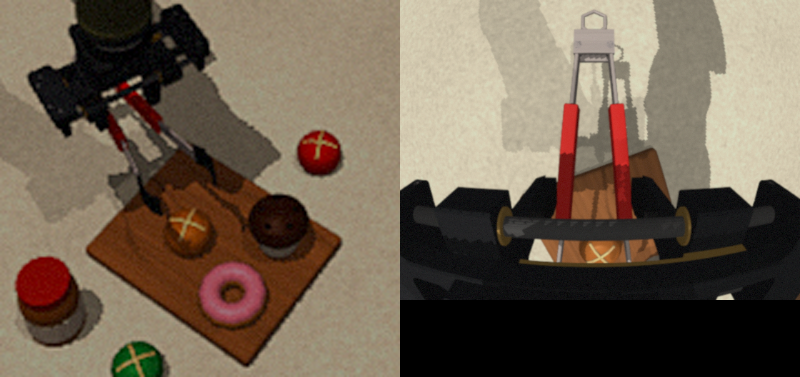

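```bash
cat > jaw.py <<'E'
import sys
from h import *
from go import get_state,R
np.set_printoptions(precision=4,suppress=True)
s=get_state();M=R.from_quat(s['eef_rot']).as_matrix();print('axes\n',M)
c=load(f'pics/s{sys.argv[1]}.npz');tcp=s['tool_pos'];h=M[:,1].copy();h[2]=0;h/=np.linalg.norm(h);l=np.array([-h[1],h[0],0])
V,U=np.nonzero(c['d']>.1);K=c['camera_matrix'];T=c['world_from_camera'];dd=c['d'][V,U]
P=(T[:3,:3]@np.array([(U-K[0,2])/K[0,0]*dd,-(V-K[1,2])/K[1,1]*dd,-dd])).T+T[:3,3]
q=P-tcp;a=q@h;b=q@l;dark=c['p'][V,U].max(1)<70
k=dark&(a>.09)&(a<.16)&(abs(b)<.07)&(abs(q[:,2])<.07)&(P[:,2]>float(sys.argv[2]))
for n,m in(('L',k&(b>0)),('R',k&(b<0))):
    print(n,m.sum(),'along',np.percentile(a[m],[5,50,95]),'left',np.percentile(b[m],[5,50,95]),'z',np.percentile(P[m][:,2],[2,50,98]))
E
python3 jaw.py 7 .085
```

```text
axes
 [[ 0.4515  0.8884 -0.0829]
 [ 0.8923 -0.4496  0.0411]
 [-0.0008 -0.0925 -0.9957]]
L 88 along [0.0956 0.1137 0.1434] left [0.0264 0.0307 0.0341] z [0.1346 0.1518 0.1685]
R 84 along [0.1027 0.1317 0.1439] left [-0.0459 -0.043  -0.0375] z [0.1396 0.1566 0.1682]
```

The scene crop shows the jaws at (150,195) and (208,170) above and before the roll at (188,230), with the donut and muffin clear beyond. The tongs have slipped to about 7.6° nose-up, so I pitch further. I also turn to heading -12° so the fingers stay off the board's edge.

Call:
apply_moves([
  {"x":0,"y":0,"z":0,"wx":0.02,"wy":0,"wz":-0.02,"fingers":0.18},
  {"x":0,"y":0,"z":0,"wx":0.022,"wy":0,"wz":-0.03,"fingers":0.18},
  {"x":0,"y":0,"z":0,"wx":0,"wy":0,"wz":-0.03,"fingers":0.18},
  {"x":0,"y":0,"z":0,"wx":0,"wy":0,"wz":0,"fingers":0.18},
], force=30)

```text
clock: 8.07
tool_pos: [0.5095, -0.2557, 0.12]
eef_rot: [0.768, 0.63, -0.05, -0.103]
contact_force: [-0.1, -0.1, -1.7]
opening: 0.593
```

```bash
python3 go.py .4975 -.29 .11 -12 13; python3 look.py 8 150 200 180 170 1; python3 tz.py 8;python3 jaw.py 8 .085;python3 -c "
from h import *
tongs(load('pics/w8.npz'),.138)"
```

```text
t 8.075 pos [ 0.5095 -0.2557  0.12  ] hd -10.926839748075789 open 0.5927728632780991 F [-0.1237 -0.056  -1.6581] q [ 0.5856  0.8691 -0.3707  1.5712  0.3021  0.9943  1.483 ]
d units [-0.0457 -0.0037  0.0112] w units [ 0.0009 -0.016   0.0058] rows 0.6035216675241025 0.28623582384157875
row 140 n 854 [ 0.4605 -0.2358  0.1381] topz 0.1395932393522601
row 170 n 1207 [ 0.4734 -0.2373  0.1387] topz 0.14035275739731384
row 200 n 1225 [ 0.4878 -0.239   0.1396] topz 0.1411290429441041
row 230 n 1362 [ 0.5029 -0.2493  0.1401] topz 0.1420126021517668
row 260 n 1526 [ 0.5199 -0.257   0.1404] topz 0.14274093115910433
row 290 n 807 [ 0.5322 -0.2599  0.1409] topz 0.1435104512674212
hinge [ 0.3328 -0.2216 -0.0006]
hinge [ 0.4013 -0.2342  0.1339]
hinge [ 0.3363 -0.2054  0.0006]
hinge [ 0.4035 -0.2422  0.1324]
axes
 [[ 0.2027  0.957  -0.2074]
 [ 0.9779 -0.1866  0.0945]
 [ 0.0517 -0.2219 -0.9737]]
L 109 along [0.0939 0.1171 0.1472] left [0.029  0.0334 0.0368] z [0.1273 0.142  0.1577]
R 99 along [0.0985 0.1304 0.147 ] left [-0.0433 -0.0409 -0.0353] z [0.1237 0.1395 0.1545]
[ 292  146   36  160 3242] [ 0.49873165 -0.23514377] [ 0.99506489 -0.09922633] 0.08340343156569316
[ 218  145   33  161 2982] [ 0.49032221 -0.27252874] [ 0.95471783 -0.29751281] 0.08253945646234319
gap 0.038319113854628134 lat perp 77.32278410633192 heading -11.50144955670514 origin [ 0.50726589 -0.25642836]
```

Call:
apply_moves([
  {"x":-0.022,"y":-0.002,"z":0.004,"wx":0.001,"wy":-0.015,"wz":0.005,"fingers":0.18},
  {"x":-0.023,"y":-0.002,"z":0.004,"wx":0,"wy":0,"wz":0,"fingers":0.18},
  {"x":0,"y":0,"z":0,"wx":0,"wy":0,"wz":0,"fingers":0.18},
])

```text
clock: 8.6
tool_pos: [0.4956, -0.2939, 0.1136]
eef_rot: [0.773, 0.624, -0.073, -0.087]
contact_force: [-0.1, 0.7, -1.9]
opening: 0.595
```

```bash
python3 look.py 9 150 200 180 170 1; python3 go.py .496 -.292 .021 -12 13; python3 jaw.py 9 .085
```

```text
t 8.75 pos [ 0.4974 -0.2905  0.114 ] hd -11.892147685908435 open 0.5933248936841402 F [ 0.6293  0.3334 -1.5723] q [ 0.5955  0.8737 -0.3327  1.5713  0.3436  0.9854  1.4832]
d units [-0.0022  0.0248  0.1136] w units [0.0001 0.0002 0.0006] rows 1.4882727251719403 0.010324807521882914
axes
 [[ 0.206   0.9535 -0.2199]
 [ 0.9785 -0.2008  0.0462]
 [-0.0001 -0.2247 -0.9744]]
L 115 along [0.0931 0.1158 0.1457] left [0.0282 0.0328 0.0362] z [0.1136 0.1299 0.1453]
R 98 along [0.1002 0.1293 0.1449] left [-0.0442 -0.0417 -0.0368] z [0.1168 0.1315 0.146 ]
```

Call:
apply_moves([
  {"x":-0.001,"y":0.006,"z":0.027,"wx":0,"wy":0,"wz":0,"fingers":0.18},
  {"x":-0.001,"y":0.006,"z":0.027,"wx":0,"wy":0,"wz":0,"fingers":0.18},
  {"x":0,"y":0,"z":0,"wx":0,"wy":0,"wz":0,"fingers":0.18},
])

```text
clock: 9.12
tool_pos: [0.4983, -0.2906, 0.0696]
eef_rot: [0.771, 0.627, -0.07, -0.087]
contact_force: [-0.5, -0.5, -1.7]
opening: 0.592
```

```bash
python3 look.py 10 190 235 90 85 1; python3 go.py .4962 -.2915 .0235 -12 13; python3 jaw.py 10 .065
```

```text
t 9.275 pos [ 0.4999 -0.2913  0.0714] hd -11.831182489941911 open 0.5912896970307568 F [ 0.0428 -0.1683 -1.9034] q [ 0.5885  0.9316 -0.3179  1.5883  0.3685  0.9061  1.4645]
d units [-0.0012  0.0087  0.0594] w units [ 0.0022 -0.0001  0.0009] rows 0.7689501933915546 0.03995513083257703
axes
 [[ 0.2052  0.9552 -0.2134]
 [ 0.9787 -0.2001  0.0456]
 [ 0.0008 -0.2182 -0.9759]]
L 105 along [0.0954 0.1145 0.1459] left [0.03   0.0357 0.0384] z [0.0767 0.0916 0.1078]
R 91 along [0.0999 0.1293 0.1451] left [-0.0418 -0.0391 -0.0346] z [0.0782 0.0929 0.1073]
```

View pics/c10.png

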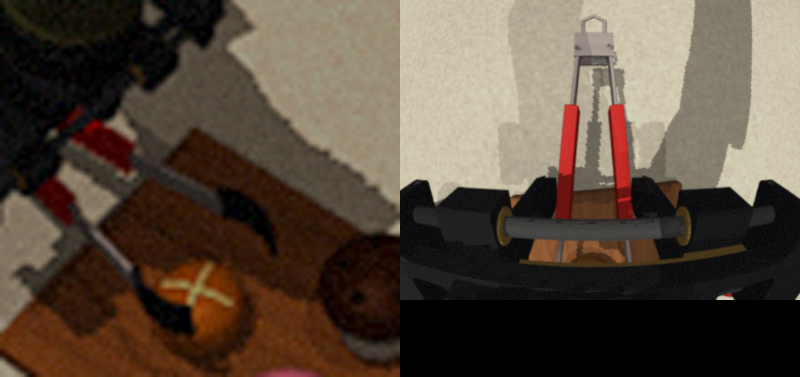

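The scene crop shows the jaws (165,305) and (250,215) level about 5 cm above the board, either side of the roll at (200,300), and the muffin clear. I shift about 2.5 mm right and lower the rest.

Call:
apply_moves([
  {"x":-0.003,"y":0.005,"z":0.03,"wx":0.001,"wy":0,"wz":0,"fingers":0.18},
  {"x":0,"y":0.006,"z":0.025,"wx":0.001,"wy":0,"wz":0,"fingers":0.18},
  {"x":0,"y":0.001,"z":0.006,"wx":0,"wy":0,"wz":0,"fingers":0.18},
  {"x":0,"y":0,"z":0,"wx":0,"wy":0,"wz":0,"fingers":0.18},
])

```text
clock: 9.78
tool_pos: [0.4984, -0.2937, 0.0188]
eef_rot: [0.771, 0.626, -0.071, -0.088]
contact_force: [-0.5, 0.5, -0.7]
opening: 0.59
```

```bash
python3 look.py 11 190 235 90 85 1; python3 go.py .4962 -.2925 .0215 -12 13; python3 jaw.py 11 .025
```

```text
t 9.925 pos [ 0.4991 -0.2939  0.0198] hd -11.843418678142289 open 0.591541541624858 F [ 0.6592 -0.2983 -1.7255] q [ 0.5798  1.0079 -0.2955  1.5932  0.3969  0.8296  1.446 ]
d units [ 0.001  -0.0043 -0.0012] w units [0.001  0.0001 0.0008] rows 0.05875726013785062 0.021716423143221055
axes
 [[ 0.2053  0.9543 -0.2172]
 [ 0.9787 -0.2001  0.0458]
 [ 0.0003 -0.222  -0.975 ]]
L 128 along [0.0953 0.1212 0.1466] left [0.0046 0.0332 0.038 ] z [0.0292 0.0454 0.0614]
R 135 along [0.1026 0.1372 0.1469] left [-0.0419 -0.0365 -0.0041] z [0.0288 0.0436 0.0619]
```

View pics/c11.png

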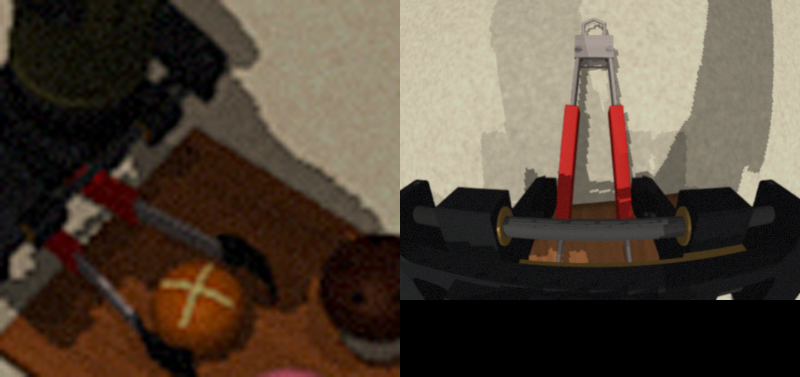

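The roll (200,300) stands between the two jaws (165,345) and (250,265), clear of both, with the muffin clear. Closing gently.

Call:
apply_moves([
  {"x":0,"y":0,"z":0,"wx":0,"wy":0,"wz":0,"fingers":0.1},
  {"x":0,"y":0,"z":0,"wx":0,"wy":0,"wz":0,"fingers":0.02},
  {"x":0,"y":0,"z":0,"wx":0,"wy":0,"wz":0,"fingers":-0.05},
  {"x":0,"y":0,"z":0,"wx":0,"wy":0,"wz":0,"fingers":-0.15},
  {"x":0,"y":0,"z":0,"wx":0,"wy":0,"wz":0,"fingers":-0.3},
  {"x":0,"y":0,"z":0,"wx":0,"wy":0,"wz":0,"fingers":-0.3},
], force=35)

```text
clock: 10.68
tool_pos: [0.4999, -0.2943, 0.0211]
eef_rot: [0.772, 0.626, -0.07, -0.086]
contact_force: [-0.3, 0.3, -1.1]
opening: 0.472
```

```bash
python3 look.py 12 190 235 90 85 1; python3 go.py .4962 -.2925 .16 -12 13; python3 jaw.py 12 .025;python3 tz.py 12
```

```text
t 10.825 pos [ 0.4999 -0.2943  0.0211] hd -11.859928233673548 open 0.4667569344578229 F [-0.0764 -0.087  -1.7553] q [ 0.5799  1.0058 -0.2958  1.5927  0.3968  0.8299  1.4461]
d units [ 0.0012 -0.043  -0.1683] w units [0.0017 0.0003 0.0008] rows 2.223325982594042 0.030930138451185807
axes
 [[ 0.2055  0.9547 -0.2153]
 [ 0.9787 -0.2005  0.0449]
 [-0.0003 -0.2199 -0.9755]]
L 96 along [0.0956 0.1307 0.147 ] left [0.0037 0.0239 0.0292] z [0.028  0.0449 0.0558]
R 131 along [0.1002 0.1371 0.147 ] left [-0.0332 -0.0281 -0.0046] z [0.0256 0.0411 0.0545]
row 140 n 928 [ 0.4509 -0.2752  0.0397] topz 0.04057209066899956
row 170 n 1209 [ 0.4639 -0.2775  0.0403] topz 0.04115667202698562
row 200 n 1214 [ 0.4782 -0.28    0.0409] topz 0.041886087144410195
row 230 n 1192 [ 0.4926 -0.2823  0.0417] topz 0.042611169645363586
row 260 n 992 [ 0.5074 -0.285   0.0424] topz 0.04333332318700296
row 290 n 565 [ 0.5193 -0.2869  0.043 ] topz 0.043830540753031534
hinge [ 0.3693 -0.2728 -0.0005]
hinge [ 0.3917 -0.2715  0.0344]
hinge [ 0.3716 -0.2619 -0.0005]
hinge [ 0.3948 -0.2797  0.0356]
```

The fingers stopped at about 41 mm, matching 43 mm on the roll, so it is gripped. Lift straight up.

Call:
apply_moves([
  {"x":0,"y":-0.003,"z":-0.012,"wx":0,"wy":0,"wz":0,"fingers":-0.3},
  {"x":0,"y":-0.005,"z":-0.022,"wx":0,"wy":0,"wz":0,"fingers":-0.3},
  {"x":0,"y":-0.008,"z":-0.035,"wx":0,"wy":0,"wz":0,"fingers":-0.3},
  {"x":0,"y":-0.01,"z":-0.045,"wx":0,"wy":0,"wz":0,"fingers":-0.3},
  {"x":0,"y":-0.01,"z":-0.045,"wx":0,"wy":0,"wz":0,"fingers":-0.3},
  {"x":0,"y":-0.006,"z":-0.025,"wx":0,"wy":0,"wz":0,"fingers":-0.3},
  {"x":0,"y":0,"z":0,"wx":0,"wy":0,"wz":0,"fingers":-0.3},
])

```text
clock: 11.7
tool_pos: [0.5001, -0.294, 0.1835]
eef_rot: [0.772, 0.627, -0.069, -0.084]
contact_force: [0.0, 0.3, -1.6]
opening: 0.47
```

```bash
cat > roll.py <<'E'
import sys
from h import *
from go import get_state,R
np.set_printoptions(precision=4,suppress=True)
s=get_state();M=R.from_quat(s['eef_rot']).as_matrix();h=M[:,1]*[1,1,0];h/=np.linalg.norm(h);l=np.array([-h[1],h[0],0])
for w in('s','t'):
    c=load(f'pics/{w}{sys.argv[1]}.npz')
    V,U=np.nonzero(c['d']>.1);K=c['camera_matrix'];T=c['world_from_camera'];dd=c['d'][V,U]
    P=(T[:3,:3]@np.array([(U-K[0,2])/K[0,0]*dd,-(V-K[1,2])/K[1,1]*dd,-dd])).T+T[:3,3]
    q=P-s['tool_pos'];hsv=cv2.cvtColor(c['p'],cv2.COLOR_RGB2HSV)[V,U].astype(int)
    k=(abs(q@h-.12)<.06)&(abs(q@l)<.05)&(abs(q[:,2])<.08)&(hsv[:,0]>7)&(hsv[:,0]<28)&(hsv[:,1]>90)&(hsv[:,2]>60)
    Q=P[k]
    print(w,k.sum())
    if k.sum()>30:
        print(' mean',Q.mean(0),'p2',np.percentile(Q,2,axis=0),'p98',np.percentile(Q,98,axis=0),'along/left',np.median(q[k]@h),np.median(q[k]@l),'px',np.median(U[k]),np.median(V[k]))
        from scipy.optimize import least_squares
        g=least_squares(lambda x:np.sqrt((((Q-x)/[.028,.028,.023])**2).sum(1))-1,Q.mean(0)-[0,0,.015],loss='soft_l1',f_scale=.05);print(' fit mid',g.x,g.cost)
E
python3 look.py 13 190 200 90 85 1; python3 go.py .4962 -.2925 .18 -12 13; python3 jaw.py 13 .08; python3 tz.py 13; python3 roll.py 13
```

```text
t 11.85 pos [ 0.4984 -0.2935  0.1806] hd -11.810062544479818 open 0.4673541690628532 F [-0.6589  0.177  -2.8809] q [ 0.6101  0.7917 -0.3542  1.5195  0.309   1.1112  1.52  ]
d units [ 0.0006 -0.0027  0.0013] w units [0.0013 0.0002 0.001 ] rows 0.03910494886028817 0.027662329851607402
axes
 [[ 0.2047  0.9546 -0.2164]
 [ 0.9788 -0.1996  0.0454]
 [ 0.0001 -0.2211 -0.9753]]
L 114 along [0.0971 0.1336 0.1479] left [0.0037 0.0238 0.0296] z [0.1805 0.1995 0.2102]
R 164 along [0.1046 0.1384 0.1483] left [-0.0331 -0.0289 -0.0041] z [0.1792 0.1946 0.2105]
row 140 n 907 [ 0.4513 -0.2742  0.205 ] topz 0.20588095256343258
row 170 n 1188 [ 0.4639 -0.2772  0.2049] topz 0.20585747089603182
row 200 n 1217 [ 0.4781 -0.2798  0.2049] topz 0.20575188902664288
row 230 n 1403 [ 0.494  -0.2823  0.2046] topz 0.20559298578456883
row 260 n 1075 [ 0.5082 -0.299   0.2047] topz 0.2056159117320977
row 290 n 594 [ 0.52   -0.2921  0.2047] topz 0.205494000605933
hinge [ 0.3895 -0.2755  0.2038]
hinge [ 0.3954 -0.272   0.2045]
hinge [ 0.3905 -0.2668  0.202 ]
hinge [ 0.3973 -0.2797  0.2033]
s 354
 mean [ 0.6192 -0.324   0.2084] p2 [ 0.5943 -0.3433  0.1968] p98 [ 0.6397 -0.298   0.2171] along/left 0.12557361952610135 -0.006189730823749559 px 231.0 269.0
 fit mid [ 0.6151 -0.3187  0.1925] 0.5141031486787774
t 350
 mean [ 0.6107 -0.3139  0.2082] p2 [ 0.5865 -0.338   0.1869] p98 [ 0.6364 -0.2949  0.2157] along/left 0.11377020342904012 0.003513032764293633 px 414.0 186.0
 fit mid [ 0.613  -0.3169  0.1919] 0.43579266492068747
```

The roll came off the board in the tongs: middle at z 0.192, 118 mm ahead of the TCP, tongs level. Now I swing to the box, turning about the vertical.

Call:
apply_moves([
  {"x":0.02,"y":-0.006,"z":0.001,"wx":0,"wy":-0.002,"wz":-0.007,"fingers":-0.3},
  {"x":0.035,"y":-0.009,"z":0.002,"wx":0,"wy":-0.003,"wz":-0.014,"fingers":-0.3},
  {"x":0.043,"y":-0.009,"z":0.002,"wx":0,"wy":-0.003,"wz":-0.014,"fingers":-0.3},
  {"x":0.045,"y":-0.007,"z":0.001,"wx":0,"wy":-0.003,"wz":-0.014,"fingers":-0.3},
  {"x":0.045,"y":-0.005,"z":0.001,"wx":0,"wy":-0.003,"wz":-0.014,"fingers":-0.3},
  {"x":0.045,"y":-0.003,"z":0,"wx":0,"wy":-0.003,"wz":-0.014,"fingers":-0.3},
  {"x":0.045,"y":-0.001,"z":0,"wx":0,"wy":-0.003,"wz":-0.014,"fingers":-0.3},
  {"x":0.045,"y":0.001,"z":0,"wx":0,"wy":-0.003,"wz":-0.014,"fingers":-0.3},
])

```text
clock: 12.85
tool_pos: [0.4707, -0.0173, 0.1767]
eef_rot: [0.647, 0.754, -0.085, -0.081]
contact_force: [-0.6, -0.0, -1.8]
opening: 0.471
```

```bash
python3 go.py .458 .213 .18 25 13
```

```text
t 12.85 pos [ 0.4707 -0.0173  0.1767] hd 8.815515069600533 open 0.47116435450317945 F [-0.6135 -0.0324 -1.7646] q [ 0.2109  0.693  -0.4663  1.8331  0.3355  0.9429  1.2945]
d units [ 0.287   0.0267 -0.0072] w units [-0.0024 -0.0245 -0.0875] rows 3.690923083427903 1.5297060870966914
```

Call:
apply_moves([
  {"x":0.043,"y":0.004,"z":-0.001,"wx":0,"wy":-0.003,"wz":-0.014,"fingers":-0.3},
  {"x":0.043,"y":0.006,"z":-0.002,"wx":0,"wy":-0.003,"wz":-0.014,"fingers":-0.3},
  {"x":0.043,"y":0.008,"z":-0.002,"wx":0,"wy":-0.003,"wz":-0.014,"fingers":-0.3},
  {"x":0.04,"y":0.01,"z":-0.002,"wx":0,"wy":-0.003,"wz":-0.014,"fingers":-0.3},
  {"x":0.038,"y":0.011,"z":-0.002,"wx":0,"wy":-0.003,"wz":-0.014,"fingers":-0.3},
  {"x":0.035,"y":0.012,"z":-0.002,"wx":0,"wy":-0.003,"wz":-0.014,"fingers":-0.3},
  {"x":0.022,"y":0.009,"z":-0.002,"wx":0,"wy":0,"wz":-0.004,"fingers":-0.3},
  {"x":0,"y":0,"z":0,"wx":0,"wy":0,"wz":0,"fingers":-0.3},
])

```text
clock: 13.85
tool_pos: [0.4455, 0.2168, 0.1752]
eef_rot: [0.52, 0.846, -0.096, -0.077]
contact_force: [-0.3, -1.1, -1.8]
opening: 0.469
```

```bash
python3 look.py 14 240 70 180 170 1; python3 go.py .458 .213 .145 25 13; python3 roll.py 14; python3 jaw.py 14 .1
```

```text
t 14.0 pos [0.4466 0.2135 0.1752] hd 26.776858178353468 open 0.46681041846837856 F [-0.4845 -0.313  -1.5084] q [-0.195   0.7432 -0.5523  1.7497  0.3428  1.0029  1.1446]
d units [-0.008   0.0212  0.0334] w units [-0.0058 -0.0068  0.0095] rows 0.5165133959454492 0.2190560711826164
s 89
 mean [0.5556 0.2601 0.2003] p2 [0.5364 0.2461 0.1935] p98 [0.5736 0.2781 0.2071] along/left 0.11815492448613267 -0.008329105912148978 px 317.0 123.0
 fit mid [0.5497 0.2674 0.1819] 0.1715503883193567
t 0
axes
 [[-0.4442  0.8662 -0.2289]
 [ 0.8955  0.4371 -0.0836]
 [ 0.0276 -0.2422 -0.9698]]
L 67 along [0.0916 0.1211 0.1431] left [0.002  0.0251 0.0312] z [0.1786 0.1953 0.2058]
R 201 along [0.0938 0.116  0.1405] left [-0.0341 -0.0251 -0.0053] z [0.1712 0.1903 0.2036]
```

Call:
apply_moves([
  {"x":-0.007,"y":0.011,"z":0.017,"wx":-0.005,"wy":-0.007,"wz":0,"fingers":-0.3},
  {"x":-0.007,"y":0.012,"z":0.017,"wx":0,"wy":0,"wz":0,"fingers":-0.3},
  {"x":0,"y":0,"z":0,"wx":0,"wy":0,"wz":0,"fingers":-0.3},
  {"x":0,"y":0,"z":0,"wx":0,"wy":0,"wz":0,"fingers":-0.3},
])

```text
clock: 14.5
tool_pos: [0.4638, 0.2036, 0.1432]
eef_rot: [0.525, 0.843, -0.097, -0.062]
contact_force: [1.0, -0.4, -1.7]
opening: 0.468
```

```bash
sed -i 's/hsv\[:,2\]>60/hsv[:,2]>25/' roll.py; python3 look.py 15 240 70 180 170 1; python3 go.py .458 .213 .145 25 13; python3 roll.py 15; python3 jaw.py 15 .1; python3 tz.py 15 | head -6
python3 - <<'E'
from h import *
for w in'st':
    a=load({'s':'pics/scene0.npz','t':'pics/top0.npz'}[w])
t=load('pics/t15.npz')['p'][100:260,60:480,::-1];c=cv2.imread('pics/c15.png');s=load('pics/s15.npz')['p'][80:400,130:430,::-1]
o=np.zeros((600,800,3),np.uint8);o[:377,:400]=c[:377,:400];o[:300,400:]=cv2.resize(s,(400,427))[127:427];o[377:,:]=0
u=cv2.resize(t,(580,221));o[379:600,:580]=u;cv2.imwrite('pics/f15.png',o)
E
```

```text
t 14.65 pos [0.4638 0.204  0.1434] hd 26.285895398769615 open 0.46684570159250743 F [-0.4144 -0.7879 -1.9399] q [-0.204   0.7882 -0.5162  1.7554  0.3945  0.9455  1.126 ]
d units [ 0.0133 -0.0019 -0.0016] w units [-0.0009  0.0008  0.007 ] rows 0.17289518278624033 0.11867105062128229
s 157
 mean [0.5708 0.2487 0.167 ] p2 [0.5389 0.2288 0.1522] p98 [0.5955 0.2758 0.1745] along/left 0.11523545781322826 -0.010532581919138511 px 319.0 135.0
 fit mid [0.5695 0.2544 0.1518] 0.3882119903527068
t 0
axes
 [[-0.4423  0.8731 -0.2052]
 [ 0.8969  0.4312 -0.0984]
 [ 0.0026 -0.2276 -0.9738]]
L 69 along [0.0916 0.1189 0.1444] left [0.0031 0.0234 0.0302] z [0.1487 0.1648 0.1731]
R 219 along [0.0938 0.1181 0.1413] left [-0.0353 -0.0278 -0.006 ] z [0.1384 0.1602 0.1727]
row 140 n 1019 [0.4183 0.1885 0.1656] topz 0.1663570436620739
row 170 n 1175 [0.4307 0.1886 0.1652] topz 0.1660964618018102
row 200 n 1167 [0.4435 0.1886 0.165 ] topz 0.1657646241819786
row 230 n 1117 [0.4569 0.1928 0.1647] topz 0.16550290709330745
row 260 n 975 [0.4706 0.1997 0.1643] topz 0.1651385803202694
row 290 n 570 [0.4794 0.2226 0.164 ] topz 0.1648247539916724
```

View pics/f15.png

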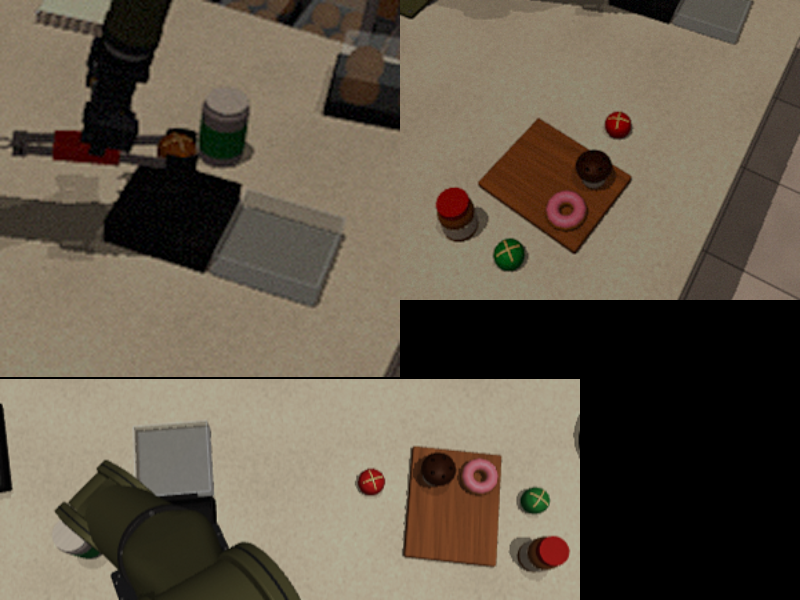

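The last view shows the golden roll in the jaws at (180,145) above the box. The muffin, donut, jar, can and look-alikes stand where they were. The roll is about 8 mm right of the box centre, so one small correction.

Call:
apply_moves([
  {"x":0.01,"y":-0.002,"z":0,"wx":0,"wy":0,"wz":0,"fingers":-0.3},
  {"x":0,"y":0,"z":0,"wx":0,"wy":0,"wz":0,"fingers":-0.3},
  {"x":0,"y":0,"z":0,"wx":0,"wy":0,"wz":0,"fingers":-0.3},
  {"x":0,"y":0,"z":0,"wx":0,"wy":0,"wz":0,"fingers":-0.3},
])

```text
clock: 15.15
tool_pos: [0.4583, 0.2119, 0.1446]
eef_rot: [0.524, 0.844, -0.096, -0.061]
contact_force: [0.6, 0.6, -1.9]
opening: 0.47
```

```bash
python3 look.py 16 240 70 180 170 1; python3 go.py .458 .213 .145 26 13; python3 roll.py 16
python3 - <<'E'
from h import *
from go import get_state
s=get_state();print('qd',abs(s['qd']).max(),'clock',s['clock'])
a=load('pics/top0.npz');b=load('pics/t16.npz');d=np.abs(a['d']-b['d'])
for n,u,v in[('muffin',377,164),('donut',407,162),('jar',460,225),('roll spot',396,198),('can',113,212),('red',329,174)]:print(n,d[v-3:v+4,u-3:u+4].mean())
a=load('pics/scene0.npz');b=load('pics/s16.npz');print('can scene',np.abs(a['p'][125:140,335:348].astype(int)-b['p'][125:140,335:348]).mean())
E
```

```text
t 15.3 pos [0.4583 0.2117 0.1445] hd 26.34790474892457 open 0.46649594353139767 F [ 0.3424  0.3326 -1.5556] q [-0.2181  0.7845 -0.5182  1.761   0.3907  0.9414  1.1123]
d units [ 0.0016  0.0002 -0.0006] w units [-0.0005 -0.0006  0.0019] rows 0.022409001731927992 0.03424768052350424
s 157
 mean [0.5653 0.2583 0.1685] p2 [0.5366 0.2359 0.1536] p98 [0.5902 0.2922 0.1779] along/left 0.11656648258641028 -0.0074319886769430256 px 319.0 133.0
 fit mid [0.5634 0.2643 0.1534] 0.4699288332568036
t 0
qd 0.0019726169873043754 clock 15.3
muffin 0.002359884
donut 0.0027072113
jar 0.022442065
roll spot 0.041953567
can 0.4621909
red 0.0022607532
can scene 4.570940170940171
```

```bash
python3 -c "
from plant import *
print(finish_job())"
```

```text
the job is handed in; nothing more can be done
None
```

The cross-cut roll was lifted off the board in the tongs, and I handed the job in holding it still over the take-home box, at 15.3 s of the 38 s. No verdict was reported.

- **Final position:** the roll's middle measures (0.563, 0.264, 0.153), within about 2 mm of the box centre at (0.565, 0.263). Its underside is about 9 cm above the rim. Joint speeds are near zero, and the grip was set to 35 N, of which little reaches the roll once the spring takes its share.
- **First lift failed:** the fingers only brushed the top of the sleeves, so the tongs stayed on the table. The second grasp, lower and tighter, worked.
- **Tongs slipped in the grip:** they tipped nose-up before the roll was gripped. I pitched the gripper about 13° to level them.
- **Other items:** the muffin, donut and red look-alike show no change in depth. The can was checked only in the scene camera (little changed), because the arm hides it from above.
- **Checks that disagreed:** the jar's top-view depth changed by 22 mm on average at its sample point. I put that down to the point lying near the cap's edge, since the jar looks unmoved in the pictures. The top camera could not see the roll over the box, so its final position comes from the scene camera and the arm's pose.

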